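# Make up two framing kits from the bench stock

## Robot

A 7-joint arm with a two-finger parallel gripper is mounted at the origin on the work surface. World frame = base frame: x ahead of the robot, y to its left, z up, the work surface at z = 0. Lengths are in m, angles in rad, forces in N, time in s.
With the tool pointing down it reaches from about 0.35 to 0.9 m from the base axis. Payload 8.1 kg.
Tool frame: the origin (TCP) lies on the centre line of the jaws, within the pads' length; the fingertips stand 14 mm ahead of it and the grasp point (between the pads) lies 5 mm behind it; z points along the fingers, y is the direction in which the jaws open and shut (so a half turn about z gives the same grasp; the last joint's range is limited). The gripper opens to 92 mm and grips with 3 to 60 N. Pads are 19 mm wide; open, the fingers measure 130 mm over their backs; the gripper's body (75 mm by 190 mm) begins 47 mm behind the grasp point.
Start: joints at [-0.103, 0.434, 0.025, 1.573, -0.012, 1.134, -0.075], TCP at [0.625, -0, 0.241] pointing down, gripper open.
Joint ranges: [-2.62, 2.62], [-0.44, 2.09], [-1.27, 1.32], [0.08, 2.57], [-1.32, 4.46], [0.12, 2], [-2.74, 2.74]. Speed limits (rad/s): [2.22, 2.22, 3.01, 3.01, 3.14, 3.14, 3.14].

## Interface

Orientations are given as a rotation vector (axis times angle).
In Python, from cell import observe, eyes, arm gives the robot as it stands.
- The arm moves only by the tool step_arm, never from a script. Its argument "series" is a list that holds one entry, the list of rows, each a list of 5 numbers: the finger opening in m, from 0 to 0.0918, then the shift along the world's x, y, z in m, then the turn about the world's z in degrees. In form: [[[hand, dx, dy, dz, spin], ...]]. A call has 1 to 20 rows; each row is the pose to reach, as a shift and turn from the pose measured when the call began; what a row does not reach only later rows make up. A row lasts 1/12 s, in which the tool goes at most 41.7 mm and 7.16 degrees, less where a joint would pass 70% of its speed; a pose out of reach is approached as far as the arm can. A call with a gripper value outside its range is refused whole. The fingers move at their own pace and stop on an object; "squeeze" is the grip in N (left out, the last holds). Time passes only in rows, so rows that repeat a pose let the fingers close. It gives the time, the measured TCP pose, the force and the opening at its end, in the units of the state.
- observe(): the state, without advancing time (a new reading comes with each control period).
- eyes.get_image(name): name is "scene" or "side" or "wrist"; returns (picture, depth): 384x512x3 uint8, red, green, blue; 384x512 float32, m along the optical axis (not along the pixel's ray), 0 where there is no reading.
- eyes.camera_params(name): a dict with "intrinsics" (3x3 intrinsics, pixels), "position" and "attitude" of the camera in the world. Camera axes: x right, y down, z forward; pixel columns grow to the right and rows downward; lengths in m; the calibration is good to about 2 mm. A picture is of the moment at which its call begins: read the wrist's pose just before it. camera_params takes no time and is no camera call; for the wrist camera it gives the pose at the moment of the call.
- arm.sign_off(): hands the job in, once; it reports no verdict.
The state is a dict: "clock": time; "joints": joint angles; "dq": joint speeds; "joint_efforts": joint torques, N m; "position": TCP position; "ee_rot": TCP orientation; "force": force on the tool from outside, world axes, zero at the start; "ft_torque": the same for the moment, N m; "width": opening from 0.0 (shut) to 1.0 (fully open).
Only numpy, scipy, OpenCV 4.12 (cv2) and the standard library are available. Lean on these libraries where they do the work, as an engineer would, in place of code of your own. Each camera call takes 0.05 s, during which the arm holds its last target.

## Task

Make up two kits from the stock on the cutting mat. On the plywood board, stand the off-white tape roll flat in the large well and the white glue bottle upright in the small well, both down on the floors of the wells. In the shallow wooden tray, build a stable, upright stack, widest at the bottom: the cardboard box flat on the tray floor in the middle, the steel tin centred on it, and the small wooden box centred on the tin; leave the short amber jar and the wide flat roll where they are.

Things in the scene. Friction and masses are not known exactly. Their poses are not given: they have to be found in the camera images.
- kit_board: Fixed plywood board, 210 (x) x 112 (y) x 18 mm high, with two round wells 12 mm deep (floors 6 mm above the table): large well 80 mm across, centre at x = +50 mm, y = 0; small well 60 mm across, centre at x = -52 mm, y = 0. Origin: centre of its underside; x along its length to the large well, z up. Left or right of the stock, x axis within 20 degrees of world x.
- kit_tray: Fixed shallow wooden tray, 140 (x) x 104 (y) mm outside, walls 5 mm thick and 12 mm high, floor 5 mm above the table (inside 130 x 94 mm). Origin: centre of its underside; x along its length, z up. On the other side of the stock from the board, x axis within 20 degrees of world x.
- tape_roll: Roll of paper tape lying flat, off-white ring 64 mm across, hole 38 mm, 38 mm high, about 90 g. Stands upright; origin at the centre of its underside, z up.
- glue_bottle: White plastic glue bottle, straight body 44 mm across up to 74 mm height, then a sloping shoulder and a black cap 18 mm across; 105 mm high in all, about 150 g. Stands upright; origin at the centre of its underside, z up.
- point_box: Flat cardboard box of glazing points with a pale band around it, 100 (x) x 64 (y) x 30 mm high, closed and solid, about 250 g. Origin at the centre of its underside, x along its length, z up. Its x axis starts within about 46 degrees of world x.
- tack_tin: Round steel tin of tacks with a flat closed lid, 58 mm across (lid band 59), 34 mm high, about 150 g. Stands upright; origin at the centre of its underside, z up.
- wood_carton: Small pale wooden box with a dark seam near its top, closed, 36 x 36 mm and 40 mm high, about 60 g. Origin at the centre of its underside, x and y square to its sides, z up.
- flat_roll: Wide, flat cardboard-brown ring (a thin roll of tape), 92 mm across, hole 60 mm, only 12 mm high. Stays where it is. Stands upright; origin at the centre of its underside, z up.
- short_jar: Short amber glass jar with a black cap, 40 mm across, 50 mm high, about 80 g. Stays where it is. Stands upright; origin at the centre of its underside, z up.
Things that resemble listed ones, but are neither listed nor needed, are in the scene too. What is shaped like the glue_bottle but purple is not meant.

How it is judged:
At the end, for the whole second after the job is handed in: Roll in large well, bottle in small well: on the floor (3 mm), 14 mm of centre per axis. Tray: box on the floor within 20 mm of centre per axis, tin on box within 15 mm of its centre, wooden box on tin within 13 mm (heights 3 mm). All within 0.08 rad of upright, released, at rest (x of tape_roll in the frame of kit_board between 0.036 and 0.064 m and y of tape_roll in the frame of kit_board between -0.014 and 0.014 m and z of tape_roll in the frame of kit_board between 0.003 and 0.009 m and linear speed of each of tape_roll, glue_bottle, point_box, tack_tin, wood_carton below 0.02 m/s and angular speed of each of tape_roll, glue_bottle, point_box, tack_tin, wood_carton below 0.2 rad/s and angle between each of tape_roll, glue_bottle, point_box, tack_tin, wood_carton's own z axis and vertical below 0.08 rad and x of glue_bottle in the frame of kit_board between -0.066 and -0.038 m and y of glue_bottle in the frame of kit_board between -0.014 and 0.014 m and z of glue_bottle in the frame of kit_board between 0.003 and 0.009 m and x of point_box in the frame of kit_tray between -0.02 and 0.02 m and y of point_box in the frame of kit_tray between -0.02 and 0.02 m and z of point_box in the frame of kit_tray between 0.002 and 0.008 m and horizontal distance between tack_tin and point_box below 0.015 m and z of tack_tin in the frame of point_box between 0.027 and 0.033 m and horizontal distance between wood_carton and tack_tin below 0.013 m and z of wood_carton in the frame of tack_tin between 0.031 and 0.037 m); the robot touches nothing.
It fails at once if the short jar is pushed more than 25 mm from its place or knocked over (distance of short_jar from where it was at the start of the episode above 0.025 m or angle between short_jar's own z axis and vertical above 0.5 rad).
It fails at once if the wide flat roll is pushed more than 25 mm from its place or knocked over (distance of flat_roll from where it was at the start of the episode above 0.025 m or angle between flat_roll's own z axis and vertical above 0.5 rad).
It also fails if it takes over 120 s, if anything falls off the work surface, if the arm or the gripper's body presses on something with over 40 N, if the wrist force passes 120 N, or if a joint passes its speed limit or range.

## Working session

There is one attempt and no reset: what is moved stays moved. The work goes in short steps, Python scripts to look and compute and a tool call to move; the robot and the scene stay as the last step left them, time stands still between calls to the robot, and variables do not carry over. Pictures are saved under pics/ and viewed, and the job is handed in when it is done.

Besides the shell and the picture viewer there is one more tool, called after "Call:" as name(argument=value, ...) on one line, values as JSON. step_arm: Moves the arm, as the interface text tells. Its arguments: {"type":"object","properties":{"series":{"type":"array"},"squeeze":{"type":"number"}},"required":["series"]}

```bash
mkdir -p pics; ls
cat > h.py <<'E'
import numpy as np, cv2
from cell import observe, eyes, arm
def snap(n,tag):
    p=eyes.camera_params(n); im,d=eyes.get_image(n)
    np.savez(f'pics/{tag}.npz',im=im,d=d,K=np.array(p['intrinsics']),pos=np.array(p['position']),att=np.array(p['attitude']))
    cv2.imwrite(f'pics/{tag}.png',im[:,:,::-1])
    return im,d,p
E
python3 - <<'E'
from h import *
for n in ['scene','side','wrist']:
    im,d,p=snap(n,n+'0'); print(n,p)
print(observe())
E
```

```text
pics
scene {'intrinsics': array([[452.7754571 ,   0.        , 258.43248135],
       [  0.        , 452.7754571 , 193.44217793],
       [  0.        ,   0.        ,   1.        ]]), 'position': array([1.12464739, 0.32051283, 0.83902248]), 'attitude': array([-1.35978416, -2.25315218,  0.84923492])}
side {'intrinsics': array([[387.48831755,   0.        , 252.45197542],
       [  0.        , 387.48831755, 197.06825807],
       [  0.        ,   0.        ,   1.        ]]), 'position': array([ 0.15810489, -0.54636213,  0.53591671]), 'attitude': array([-2.1491713 ,  0.63133117, -0.32529937])}
wrist {'intrinsics': array([[292.1231828 ,   0.        , 255.28514605],
       [  0.        , 292.1231828 , 196.12797781],
       [  0.        ,   0.        ,   1.        ]]), 'position': array([0.62540168, 0.08109836, 0.38385813]), 'attitude': array([ 2.83917383e+00,  5.41419944e-04, -3.37426904e-03])}
{'clock': 0.15, 'joints': array([-0.1025662 ,  0.43505849,  0.02497369,  1.57385876, -0.0115993 ,
        1.13400571, -0.07508958]), 'dq': array([ 1.72747969e-05, -3.43963905e-03, -7.16320392e-04, -1.95269817e-03,
        1.45506019e-03,  9.47441543e-04,  8.84663510e-04]), 'joint_efforts': array([ 9.13879558e-04, -6.68263149e+01,  9.85680185e-01, -3.14695251e+01,
       -6.03506877e-02,  3.94195947e-02,  8.07748006e-05]), 'position': array([ 6.24639425e-01, -6.57239065e-05,  2.40139344e-01]), 'ee_rot': array([-2.22100665e+00, -2.22080446e+00,  1.43172242e-03]), 'force': array([ 0.64478926,  0.10521508, -0.31826307]), 'ft_torque': array([ 0.03178009,  0.02599164, -0.00340597]), 'width': 0.9987329719201942}
```

View images.

View pics/scene0.png

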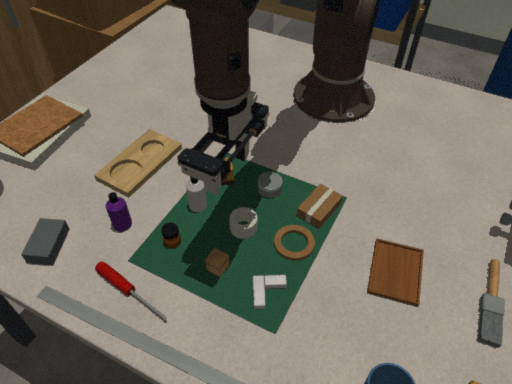

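View pics/side0.png

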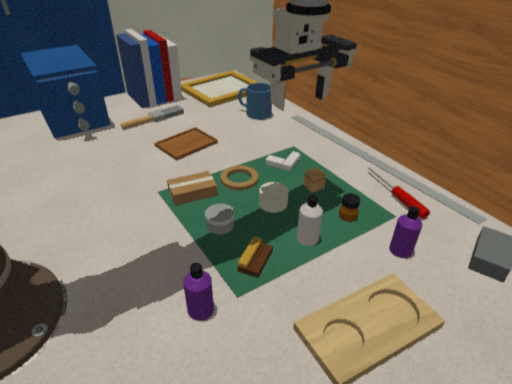

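View pics/wrist0.png

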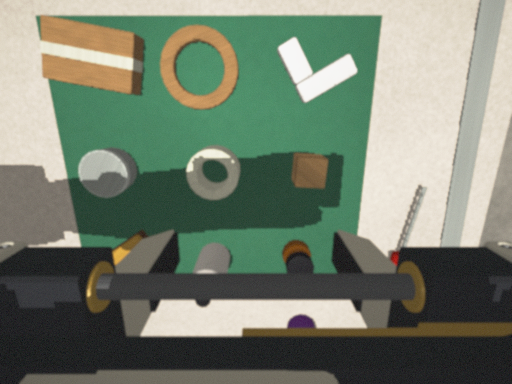

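Run:
```python
import cv2,numpy as np
a=cv2.imread('pics/scene0.png')
c1=cv2.resize(a[160:310,140:350],None,fx=3,fy=3,interpolation=cv2.INTER_CUBIC)
c2=cv2.resize(a[230:310,355:440],None,fx=4,fy=4,interpolation=cv2.INTER_CUBIC)
cv2.imwrite('pics/c1.png',c1);
b=cv2.imread('pics/side0.png')
c3=cv2.resize(b[120:165,145:230],None,fx=4,fy=4,interpolation=cv2.INTER_CUBIC)
o=np.zeros((520,700,3),np.uint8);o[:320,:340]=c2;o[:180,350:690]=c3;cv2.imwrite('pics/c2.png',o)
```

```text
(no output)
```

View pics/c1.png

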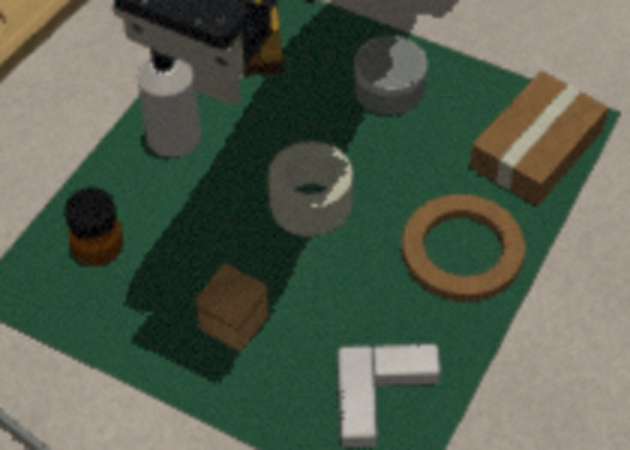

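View pics/c2.png

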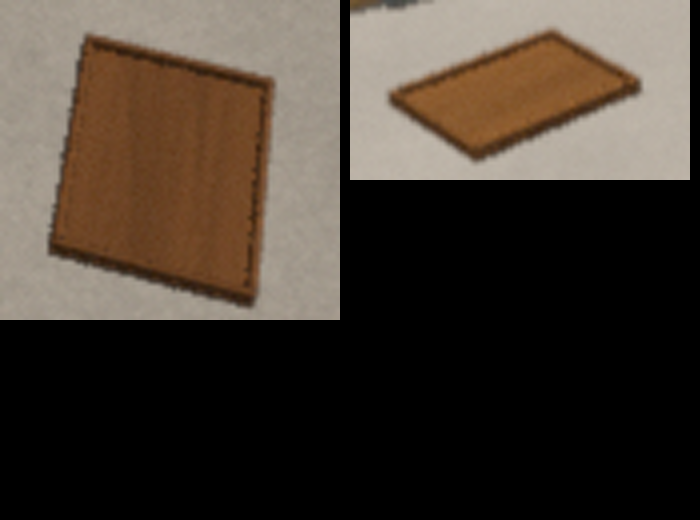

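```bash
cat >> h.py <<'E'
from scipy.spatial.transform import Rotation as R
def cloud(tag):
    z=np.load(f'pics/{tag}.npz'); d=z['d']; K=z['K']
    v,u=np.mgrid[:384,:512]
    c=np.stack([(u-K[0,2])/K[0,0]*d,(v-K[1,2])/K[1,1]*d,d],-1)
    P=c@R.from_rotvec(z['att']).as_matrix().T+z['pos']
    P[d<=0]=np.nan
    return P,z['im'],z
def rays(z,uv,h):
    K=z['K'];uv=np.atleast_2d(uv).astype(float)
    c=np.stack([(uv[:,0]-K[0,2])/K[0,0],(uv[:,1]-K[1,2])/K[1,1],np.ones(len(uv))],-1)@R.from_rotvec(z['att']).as_matrix().T
    return z['pos']+c*((h-z['pos'][2])/c[:,2:])
E
python3 - <<'E'
from h import *
for t in ['scene0','side0','wrist0']:
    P,im,z=cloud(t)
    print(t)
    for name,px in {'scene0':dict(tape=(243,222),glue=(197,200),box=(322,198),tin=(271,180),carton=(218,256),roll=(279,252),jar=(171,230),tray=(397,270),board=(140,150),mat=(200,290),cork=(40,125),table=(380,200)),
     'side0':dict(tape=(274,189),glue=(310,205),box=(190,180),tin=(220,212),carton=(315,174),roll=(224,178),jar=(350,200),tray=(187,143),board=(365,330),purple2=(199,272),yb=(255,253),mat=(345,215)),
     'wrist0':dict(tape=(192,170),box=(90,50),tin=(105,170),carton=(308,170),roll=(232,70),mat=(250,100))}[t].items():
        print(name,P[px[1],px[0]].round(3))
E
```

```text
scene0
tape [ 0.559 -0.008  0.002]
glue [ 0.581 -0.117  0.044]
box [0.426 0.133 0.029]
tin [0.433 0.001 0.031]
carton [0.689 0.004 0.04 ]
roll [0.599 0.104 0.007]
jar [ 0.686 -0.115  0.052]
tray [0.518 0.348 0.002]
board [ 0.488 -0.358  0.019]
mat [ 0.757 -0.001  0.001]
cork [ 0.554 -0.636  0.043]
table [ 0.34   0.255 -0.001]
side0
tape [0.584 0.012 0.027]
glue [ 0.557 -0.135  0.091]
box [0.439 0.14  0.03 ]
tin [ 0.439 -0.     0.033]
carton [ 0.689 -0.002  0.038]
roll [0.522 0.131 0.011]
jar [ 0.675 -0.128  0.05 ]
tray [0.525 0.342 0.005]
board [ 0.496 -0.35   0.017]
purple2 [ 0.307 -0.178  0.1  ]
yb [ 0.445 -0.122  0.017]
mat [ 0.664 -0.132  0.017]
wrist0
tape [0.548 0.006 0.039]
box [0.442 0.139 0.029]
tin [0.441 0.005 0.034]
carton [0.688 0.007 0.039]
roll [0.597 0.12  0.012]
mat [0.618 0.087 0.001]
```

Run:
```python
from h import *
def circ(xy):
    # min enclosing circle
    return cv2.minEnclosingCircle(xy.astype(np.float32))
def box(xy): return cv2.minAreaRect((xy*1000).astype(np.float32))
obj=dict(tape=((.565,.005),.05,.038),glue=((.565,-.13),.04,.074),point=((.44,.14),.075,.03),tin=((.44,0),.045,.034),carton=((.688,.004),.035,.04),roll=((.56,.12),.06,.012),jar=((.68,-.12),.035,.05),tray=((.52,.345),.1,.012),board=((.49,-.35),.14,.018))
for t in ['scene0','side0','wrist0']:
    P,im,z=cloud(t); print(t)
    for n,(c,r,h) in obj.items():
        m=(np.hypot(P[...,0]-c[0],P[...,1]-c[1])<r)&(abs(P[...,2]-h)<.005)
        m=cv2.morphologyEx(m.astype(np.uint8),cv2.MORPH_OPEN,np.ones((2,2)))
        k,l,s,_=cv2.connectedComponentsWithStats(m)
        if k<2: continue
        m=(l==1+s[1:,4].argmax())
        vu=np.argwhere(m)[:,::-1]; q=rays(z,vu,h)[:,:2]
        if len(q)<8: continue
        cc,rr=circ(q); b=box(q)
        print(n,len(q),'circ',np.round(cc,4),round(rr,4),'rect',np.round(b[0],1),np.round(b[1],1),round(b[2],1),'zmed',np.median(P[m][:,2]).round(4))
```

```text
scene0
tape 347 circ [0.5756 0.0039] 0.0328 rect [575.6   3.7] [64.7 61.2] 13.0 zmed nan
glue 85 circ [ 0.5699 -0.124 ] 0.0216 rect [ 575.1 -119.8] [29.4 41.3] 42.7 zmed nan
point 908 circ [0.4425 0.1378] 0.0581 rect [442.7 137. ] [ 64.6 104.6] 79.2 zmed nan
tin 354 circ [0.4411 0.0041] 0.0305 rect [441.4   3.8] [60.  56.3] 27.6 zmed nan
carton 273 circ [0.6945 0.0062] 0.0246 rect [694.5   6.6] [37.5 37.7] 86.3 zmed 0.0397
roll 666 circ [0.5616 0.126 ] 0.0468 rect [561.4 125.6] [89.8 90.1] 27.9 zmed nan
jar 184 circ [ 0.6849 -0.1172] 0.0195 rect [ 685.1 -118.3] [32.5 35.6] 28.0 zmed 0.0497
tray 539 circ [0.5265 0.348 ] 0.0859 rect [526.9 348.7] [141.5 103.7] 10.4 zmed nan
board 1797 circ [ 0.5167 -0.3376] 0.1174 rect [ 518.  -334.9] [116.7 212.9] 85.8 zmed nan
side0
tape 311 circ [ 0.5687 -0.0098] 0.0339 rect [567.9  -9.5] [61.7 61.5] 57.7 zmed nan
glue 144 circ [ 0.5606 -0.1388] 0.0224 rect [ 556.2 -143.8] [30.  41.4] 48.9 zmed 0.0739
point 777 circ [0.4367 0.1235] 0.0594 rect [436.7 122.4] [ 69.1 100.8] 79.6 zmed nan
tin 463 circ [ 0.4352 -0.0092] 0.0319 rect [434.3  -8.7] [63.2 56
[... 346 characters left out ...]
0 zmed nan
board 6097 circ [ 0.5123 -0.346 ] 0.1179 rect [ 512.  -346.1] [113.4 212. ] 85.9 zmed nan
wrist0
tape 1380 circ [ 0.5736 -0.0007] 0.0321 rect [573.7  -0.8] [62.4 62.2] 89.1 zmed nan
glue 114 circ [ 0.5668 -0.1131] 0.0142 rect [ 566.8 -111.1] [28.   6.9] 0.1 zmed 0.0753
point 5801 circ [0.4406 0.132 ] 0.0588 rect [440.2 132.1] [ 63.9 102.8] 79.7 zmed nan
tin 1837 circ [ 0.4395 -0.001 ] 0.0307 rect [439.6  -1. ] [60.5 58.4] 17.2 zmed nan
carton 894 circ [0.6931 0.0015] 0.025 rect [692.8   1.9] [36.6 36.4] 86.7 zmed nan
roll 3004 circ [0.5596 0.1208] 0.0459 rect [559.1 120.7] [91.  90.2] 89.0 zmed nan
jar 432 circ [ 0.6839 -0.1214] 0.0186 rect [ 683.4 -116.3] [35.5 26.3] 0.1 zmed nan
```

```bash
cat > m.py <<'E'
from h import *
obj=dict(tape=((.572,-.003),.05,.038),glue=((.565,-.13),.04,.074),point=((.44,.13),.075,.03),tin=((.44,0),.045,.034),carton=((.69,.0),.035,.04),roll=((.56,.12),.06,.012),jar=((.68,-.12),.035,.05),tray=((.525,.345),.1,.012),board=((.515,-.34),.14,.018))
def meas(t,obj=obj,tol=.004):
    P,im,z=cloud(t); print(t)
    for n,(c,r,h) in obj.items():
        m=(np.hypot(P[...,0]-c[0],P[...,1]-c[1])<r)&(abs(P[...,2]-h)<tol)
        k,l,s,_=cv2.connectedComponentsWithStats(m.astype(np.uint8))
        if k<2: continue
        m=(l==1+s[1:,4].argmax())
        vu=np.argwhere(m)[:,::-1]; q=rays(z,vu,h)[:,:2]
        if len(q)<8: continue
        cc,rr=cv2.minEnclosingCircle(q.astype(np.float32)); b=cv2.minAreaRect((q*1000).astype(np.float32))
        print(n,len(q),'circ',np.round(cc,4),round(rr,4),'rect',np.round(b[0],1),np.round(b[1],1),round(b[2],1),'zmed',np.median(P[m][:,2]).round(4),'cen',P[m][:,:2].mean(0).round(4))
E
python3 - <<'E'
from m import *
for t in ['scene0','side0','wrist0']: meas(t)
E
```

```text
scene0
tape 339 circ [0.5741 0.0013] 0.0332 rect [574.3   0. ] [64.8 60.7] 9.2 zmed 0.0375 cen [5.742e-01 2.000e-04]
glue 83 circ [ 0.5691 -0.1283] 0.0226 rect [ 572.5 -125.7] [34.  42.1] 28.0 zmed 0.0752 cen [ 0.5763 -0.1236]
point 893 circ [0.4408 0.1345] 0.0582 rect [440.3 134.1] [ 65.5 103.4] 80.2 zmed 0.0295 cen [0.4411 0.1339]
tin 350 circ [4.396e-01 1.000e-04] 0.0309 rect [4.396e+02 2.000e-01] [60.2 56.4] 27.6 zmed 0.0334 cen [0.4388 0.0006]
carton 265 circ [0.6933 0.003 ] 0.0246 rect [693.1   3.3] [37.1 37.6] 86.9 zmed 0.04 cen [0.6933 0.003 ]
roll 646 circ [0.5601 0.1228] 0.0469 rect [559.9 122.6] [90.1 90.1] 27.9 zmed 0.0116 cen [0.5604 0.1232]
jar 183 circ [ 0.6834 -0.121 ] 0.0191 rect [ 684.2 -121.5] [36.9 35.1] 42.6 zmed 0.05 cen [ 0.6839 -0.1214]
tray 506 circ [0.5251 0.3454] 0.0861 rect [525.5 346.1] [141.8 103.9] 10.5 zmed 0.011 cen [0.5283 0.3488]
board 1758 circ [ 0.515  -0.3396] 0.119 rect [ 515.9 -340. ] [116.7 213.4] 86.1 zmed 0.0178 cen [ 0.515  -0.3399]
side0
tape 297 circ [ 0.5695 -0.0048] 0.0332 rect [568.2  -5.4] [62.2 61.6] 57.7 zmed 0.0372 cen [ 0.5692 -0.
[... 961 characters left out ...]
 62.2] 89.0 zmed 0.0379 cen [0.5726 0.001 ]
glue 109 circ [ 0.5656 -0.1131] 0.0152 rect [ 565.6 -109.7] [30.3  6.9] 0.1 zmed 0.074 cen [ 0.5656 -0.1106]
point 5788 circ [0.4393 0.1329] 0.0589 rect [439.1 133.1] [ 63.7 102.3] 79.7 zmed 0.0301 cen [0.4392 0.134 ]
tin 1817 circ [ 4.382e-01 -1.000e-04] 0.0303 rect [4.38e+02 1.00e-01] [59.6 58.2] 19.8 zmed 0.0341 cen [0.4381 0.0007]
carton 890 circ [0.6919 0.0027] 0.025 rect [691.6   3. ] [36.3 36.4] 86.5 zmed 0.0399 cen [0.6916 0.0032]
roll 2982 circ [0.5584 0.1219] 0.0458 rect [558.  121.8] [90.9 90.1] 88.9 zmed 0.012 cen [0.5582 0.1238]
jar 426 circ [ 0.6825 -0.1201] 0.0185 rect [ 682.5 -114.9] [36.3 26.2] 0.1 zmed 0.0499 cen [ 0.6823 -0.117 ]
```

Call:
step_arm(series=[[[0.0918,-0.025,0,-0.03,0],[0.0918,-0.051,0,-0.06,0],[0.0918,-0.051,0,-0.09,0],[0.0918,-0.051,0,-0.12,0],[0.0918,-0.051,0,-0.15,0],[0.0918,-0.051,0,-0.17,0],[0.0918,-0.051,0,-0.185,0],[0.0918,-0.051,0,-0.2,0],[0.0918,-0.051,0,-0.209,0],[0.0918,-0.051,0,-0.209,0],[0.06,-0.051,0,-0.209,0],[0.06,-0.051,0,-0.209,0],[0.058,-0.051,0,-0.209,0],[0.058,-0.051,0,-0.209,0],[0.058,-0.051,0,-0.209,0],[0.058,-0.051,0,-0.209,0]]], squeeze=15)

```text
clock: 1.48
position: [0.5739, -0.0, 0.0318]
ee_rot: [-2.221, -2.221, 0.001]
force: [-1.9, -0.3, 5.2]
width: 0.69
```

Run:
```python
from m import *
P,im,z=cloud('side0')
h=.006
m=(abs(P[...,2]-.006)<.003)&(abs(P[...,0]-.51)<.11)&(abs(P[...,1]+.34)<.05)
k,l,s,_=cv2.connectedComponentsWithStats(m.astype(np.uint8))
for i in range(1,k):
    if s[i,4]>100:
        q=rays(z,np.argwhere(l==i)[:,::-1],h)[:,:2]; print(cv2.minEnclosingCircle(q.astype(np.float32)),len(q))
P,im,z=cloud('scene0')
m=(abs(P[...,2]-.006)<.003)&(abs(P[...,0]-.51)<.11)&(abs(P[...,1]+.34)<.05)
k,l,s,_=cv2.connectedComponentsWithStats(m.astype(np.uint8))
for i in range(1,k):
    if s[i,4]>60:
        q=rays(z,np.argwhere(l==i)[:,::-1],h)[:,:2]; print(cv2.minEnclosingCircle(q.astype(np.float32)),len(q))
# scan purple/tall things
for t in ['scene0','side0']:
    P,im,z=cloud(t)
    m=(P[...,2]>.045)&(P[...,2]<.2)&(P[...,0]>.3)&(P[...,0]<.9)&(abs(P[...,1])<.5)
    k,l,s,_=cv2.connectedComponentsWithStats(m.astype(np.uint8))
    for i in range(1,k):
        if s[i,4]>30: p=P[l==i]; print(t,s[i,:5],p.min(0).round(3),p.max(0).round(3))
```

```text
((0.5675230026245117, -0.34444332122802734), 0.03967508301138878) 1415
((0.4650433361530304, -0.3370085060596466), 0.02974182926118374) 956
((0.40865692496299744, -0.33665287494659424), 0.045773133635520935) 104
((0.45581212639808655, -0.3438994884490967), 0.028653813526034355) 200
((0.5596970915794373, -0.35015007853507996), 0.03937237709760666) 463
scene0 [186 176  20  25 361] [ 0.55  -0.151  0.045] [ 0.589 -0.108  0.105]
scene0 [106 192  22  29 451] [ 0.677 -0.273  0.045] [ 0.719 -0.231  0.108]
scene0 [161 222  17  15 187] [ 0.665 -0.141  0.045] [ 0.701 -0.104  0.053]
scene0 [364 363  51  21 565] [0.761 0.36  0.045] [0.813 0.43  0.093]
side0 [238  83  33  24 563] [0.758 0.355 0.045] [0.839 0.462 0.091]
side0 [299 195  24  35 602] [ 0.542 -0.155  0.045] [ 0.583 -0.113  0.106]
side0 [342 194  19  12 166] [ 0.663 -0.142  0.045] [ 0.699 -0.107  0.053]
side0 [394 206  29  37 693] [ 0.672 -0.277  0.045] [ 0.711 -0.235  0.106]
side0 [191 263  22  40 473] [ 0.3   -0.193  0.045] [ 0.328 -0.161  0.106]
```

Call:
step_arm(series=[[[0.058,0,0,0.035,0],[0.058,0,0,0.07,0],[0.058,0,0,0.11,0],[0.058,0,0,0.15,0],[0.058,0,-0.03,0.16,0],[0.058,-0.003,-0.065,0.16,0],[0.058,-0.005,-0.1,0.16,0],[0.058,-0.007,-0.14,0.16,0],[0.058,-0.01,-0.18,0.16,0],[0.058,-0.01,-0.22,0.16,0],[0.058,-0.01,-0.26,0.15,0],[0.058,-0.01,-0.3,0.13,0],[0.058,-0.01,-0.33,0.1,0],[0.058,-0.01,-0.346,0.07,0],[0.058,-0.01,-0.346,0.05,0],[0.058,-0.01,-0.346,0.04,0],[0.058,-0.01,-0.346,0.04,0]]])

```text
clock: 2.9
position: [0.5624, -0.3447, 0.0691]
ee_rot: [-2.218, -2.218, 0.002]
force: [-0.8, 1.1, -1.8]
width: 0.69
```

Run:
```python
from m import *
for n in ['scene','side']:
    snap(n,n+'1')
print(observe()['position'])
for t in ['scene1','side1']: meas(t,dict(tape=((.564,-.346),.05,.077),board=obj['board']))
a=cv2.imread('pics/scene1.png')[100:260,60:260];b=cv2.imread('pics/side1.png')[200:384,250:480]
o=np.zeros((384,800,3),np.uint8);o[:320,:400]=cv2.resize(a,None,fx=2,fy=2);b=cv2.resize(b,(400,320));o[:320,400:]=b;cv2.imwrite('pics/v1.png',o)
```

```text
[ 0.56473422 -0.34494964  0.07258514]
scene1
tape 194 circ [ 0.5664 -0.3372] 0.0495 rect [ 565.6 -333.8] [94.4 49.7] 13.8 zmed 0.0754 cen [ 0.5611 -0.3345]
board 1404 circ [ 0.5155 -0.3406] 0.1191 rect [ 516.  -339.5] [117.2 213.1] 85.9 zmed 0.0178 cen [ 0.5133 -0.3297]
side1
tape 314 circ [ 0.5718 -0.3584] 0.0408 rect [ 571.9 -366. ] [81.3 24.7] 0.9 zmed 0.0769 cen [ 0.5629 -0.3667]
board 5378 circ [ 0.5122 -0.3449] 0.1185 rect [ 512.1 -343.9] [113.7 212.6] 86.0 zmed 0.0179 cen [ 0.4869 -0.3507]
```

View pics/v1.png

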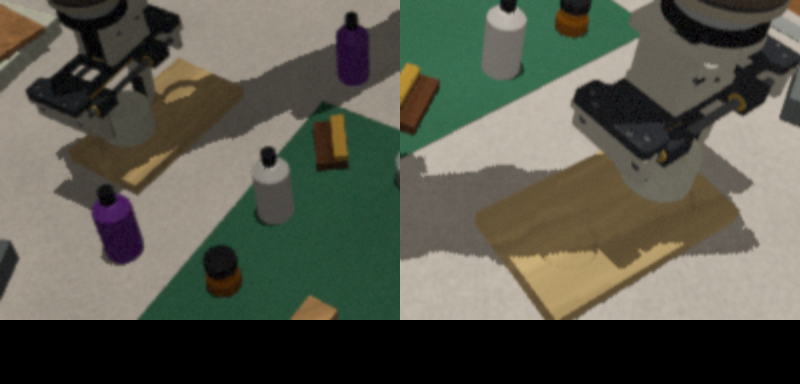

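Call:
step_arm(series=[[[0.058,0,-0.001,-0.015,0],[0.058,0,-0.001,-0.025,0],[0.058,0,-0.001,-0.032,0],[0.058,0,-0.001,-0.035,0],[0.058,0,-0.001,-0.035,0],[0.058,0,-0.001,-0.035,0],[0.0918,0,-0.001,-0.035,0],[0.0918,0,-0.001,-0.035,0],[0.0918,0,-0.001,-0.035,0],[0.0918,0,-0.001,-0.02,0],[0.0918,0,-0.001,0.01,0],[0.0918,0,-0.001,0.05,0],[0.0918,0,0,0.09,0],[0.0918,0,0,0.12,0],[0.0918,0,0.02,0.14,0],[0.0918,0.001,0.06,0.14,0],[0.0918,0.001,0.1,0.14,0],[0.0918,0.001,0.14,0.14,0],[0.0918,0.001,0.18,0.14,0],[0.0918,0.001,0.2,0.14,0]]])

```text
clock: 4.67
position: [0.5659, -0.1389, 0.213]
ee_rot: [-2.213, -2.228, -0.004]
force: [0.9, 1.5, -0.2]
width: 0.998
```

Run:
```python
from m import *
print(observe()['position'],observe()['force'])
for n in ['scene','side','wrist']:
    snap(n,n+'2')
print(observe()['position'])
for t in ['scene2','side2','wrist2']: meas(t,dict(tape=((.564,-.346),.05,.044),board=obj['board'],glue=obj['glue'],cap=((.566,-.13),.03,.104),jar=obj['jar']))
```

```text
[ 0.56585352 -0.13893012  0.21295737] [ 0.86829604  1.45293848 -0.21339966]
[ 0.5660389  -0.14269004  0.21299344]
scene2
tape 267 circ [ 0.5681 -0.3426] 0.0346 rect [ 567.7 -343.7] [63.4 63.1] 28.1 zmed 0.0435 cen [ 0.5675 -0.3439]
board 1218 circ [ 0.5349 -0.3416] 0.102 rect [ 536.3 -341.1] [116.8 171.1] 85.9 zmed 0.0179 cen [ 0.5448 -0.3377]
glue 94 circ [ 0.5686 -0.1282] 0.0228 rect [ 572.3 -126.4] [36.  43.2] 22.8 zmed 0.0745 cen [ 0.5757 -0.1238]
cap 45 circ [ 0.5676 -0.1295] 0.0112 rect [ 566.3 -129.7] [17.9 18.2] 77.7 zmed 0.1041 cen [ 0.5663 -0.1295]
jar 186 circ [ 0.6835 -0.121 ] 0.0192 rect [ 683.5 -122.5] [36.1 34.5] 34.4 zmed 0.0498 cen [ 0.6839 -0.1213]
side2
tape 763 circ [ 0.5626 -0.3486] 0.0333 rect [ 562.7 -348.2] [65.1 62.2] 42.6 zmed 0.0437 cen [ 0.5622 -0.349 ]
board 5660 circ [ 0.5122 -0.3449] 0.1185 rect [ 512.1 -343.8] [113.5 212.6] 85.9 zmed 0.0179 cen [ 0.4923 -0.3482]
glue 123 circ [ 0.5613 -0.1335] 0.0237 rect [ 559.6 -135.9] [41.3 42.3] 40.3 zmed 0.0749 cen [ 0.5554 -0.1412]
cap 59 circ [ 0.5627 -0.134 ] 0.011 rect [ 562.3 -133.8] [21.6 16.5] 50.5 zmed 0.1044 cen [ 0.5625 -0.1332]
jar 160 circ [ 0.6792 -0.127 ] 0.02 rect [ 679.5 -126.3] [37.9 34.8] 38.6 zmed 0.0495 cen [ 0.6801 -0.1261]
wrist2
tape 523 circ [ 0.565  -0.3393] 0.0311 rect [ 561.2 -327.2] [61.8 31.6] 17.1 zmed 0.0439 cen [ 0.5613 -0.3265]
board 1766 circ [ 0.4746 -0.3426] 0.0741 rect [ 474.6 -342.6] [135.2  60.3] 0.5 zmed 0.0181 cen [ 0.4824 -0.3477]
glue 455 circ [ 0.565  -0.1295] 0.0219 rect [ 565.1 -129.5] [42.5 43.1] 17.2 zmed 0.0758 cen [ 0.565  -0.1248]
cap 303 circ [ 0.5652 -0.1293] 0.0092 rect [ 565.  -129.6] [17.1 17.7] 0.5 zmed 0.1047 cen [ 0.565  -0.1291]
jar 905 circ [ 0.6818 -0.122 ] 0.0187 rect [ 681.7 -121.8] [35.4 36.3] 48.7 zmed 0.0498 cen [ 0.682  -0.1217]
```

View pics/wrist2.png

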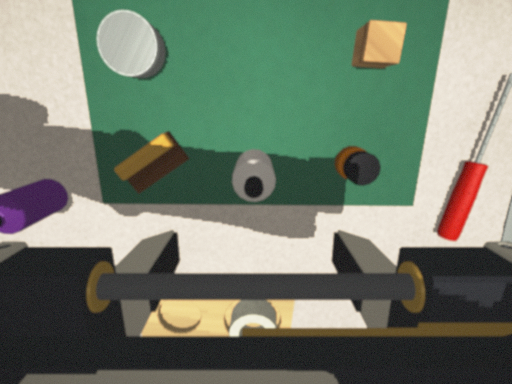

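View pics/side2.png

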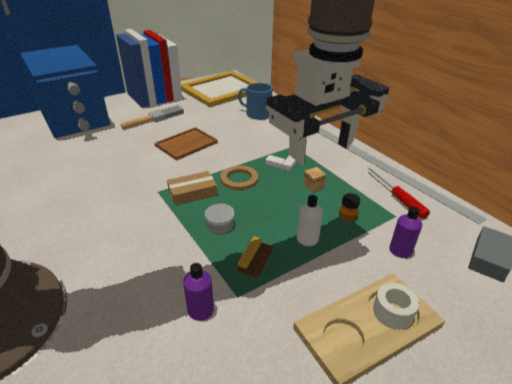

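Call:
step_arm(series=[[[0.0918,-0.001,0.013,0,0],[0.0918,-0.001,0.013,-0.02,0],[0.0918,-0.001,0.013,-0.05,0],[0.0918,-0.001,0.013,-0.08,0],[0.0918,-0.001,0.013,-0.11,0],[0.0918,-0.001,0.013,-0.13,0],[0.0918,-0.001,0.013,-0.145,0],[0.0918,-0.001,0.013,-0.152,0],[0.0918,-0.001,0.013,-0.152,0],[0.038,-0.001,0.013,-0.152,0],[0.038,-0.001,0.013,-0.152,0],[0.038,-0.001,0.013,-0.152,0],[0.038,-0.001,0.013,-0.152,0],[0.038,-0.001,0.013,-0.152,0],[0.038,-0.001,0.013,-0.152,0],[0.038,-0.001,0.013,-0.152,0],[0.038,-0.001,0.013,-0.152,0]]])

```text
clock: 6.23
position: [0.565, -0.1297, 0.0611]
ee_rot: [-2.215, -2.227, -0.002]
force: [0.1, -0.4, 1.1]
width: 0.473
```

Call:
step_arm(series=[[[0.038,0,0,0.03,0],[0.038,0,0,0.07,0],[0.038,-0.005,-0.01,0.1,0],[0.038,-0.02,-0.04,0.11,0],[0.038,-0.035,-0.07,0.11,0],[0.038,-0.05,-0.105,0.11,0],[0.038,-0.065,-0.14,0.11,0],[0.038,-0.08,-0.17,0.1,0],[0.038,-0.095,-0.195,0.08,0],[0.038,-0.103,-0.209,0.06,0],[0.038,-0.103,-0.209,0.045,0],[0.038,-0.103,-0.209,0.035,0],[0.038,-0.103,-0.209,0.035,0],[0.038,-0.103,-0.209,0.035,0]]])

```text
clock: 7.4
position: [0.4624, -0.3376, 0.0959]
ee_rot: [-2.213, -2.228, -0.003]
force: [-0.1, 0.3, -0.2]
width: 0.477
```

Run:
```python
from m import *
snap('side','side3');snap('scene','scene3')
print(observe()['position'])
```

```text
[ 0.46319224 -0.33810502  0.09696758]
```

View pics/side3.png

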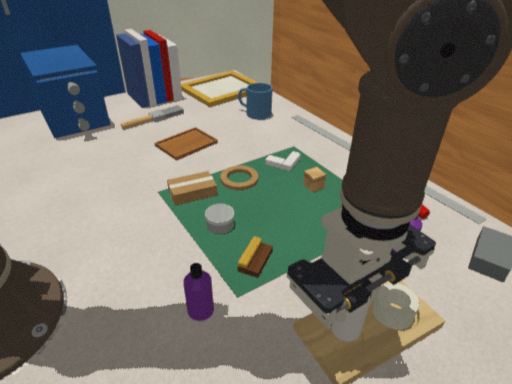

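Call:
step_arm(series=[[[0.038,-0.001,0,-0.012,0],[0.038,-0.001,0,-0.02,0],[0.038,-0.001,0,-0.026,0],[0.038,-0.001,0,-0.03,0],[0.038,-0.001,0,-0.0305,0],[0.038,-0.001,0,-0.0305,0],[0.038,-0.001,0,-0.0305,0],[0.0918,-0.001,0,-0.0305,0],[0.0918,-0.001,0,-0.0305,0],[0.0918,-0.001,0,-0.0305,0],[0.0918,-0.001,0,-0.0305,0],[0.0918,-0.001,0,-0.01,0],[0.0918,-0.001,0,0.02,0],[0.0918,-0.001,0,0.06,0],[0.0918,-0.001,0,0.1,0],[0.0918,0,0.02,0.13,0],[0.0918,0,0.06,0.13,0],[0.0918,0,0.1,0.13,0],[0.0918,-0.005,0.14,0.13,0],[0.0918,-0.01,0.18,0.13,0]]])

```text
clock: 9.17
position: [0.4529, -0.1564, 0.2273]
ee_rot: [2.212, 2.228, 0.004]
force: [-0.2, 0.4, 0.7]
width: 1.0
```

Run:
```python
from m import *
print(observe()['position'],observe()['force'])
for n in ['scene','side']:
    snap(n,n+'4')
print(observe()['position'])
for t in ['scene4','side4']: meas(t,dict(tape=((.564,-.346),.05,.044),board=obj['board'],glue=((.462,-.338),.04,.080),cap=((.462,-.338),.03,.111)))
```

```text
[ 0.45289649 -0.15644818  0.22731186] [-0.23678263  0.37223115  0.67985738]
[ 0.45282944 -0.15139415  0.22719884]
scene4
tape 267 circ [ 0.5678 -0.3442] 0.0333 rect [ 567.1 -343.9] [64.6 62.7] 66.8 zmed 0.0437 cen [ 0.5675 -0.3443]
board 1519 circ [ 0.5147 -0.3423] 0.1175 rect [ 516.4 -339.9] [116.2 213.9] 85.9 zmed 0.0178 cen [ 0.5242 -0.3315]
glue 70 circ [ 0.4663 -0.3342] 0.0241 rect [ 467.9 -332.5] [36.1 42.8] 47.4 zmed 0.0807 cen [ 0.4716 -0.3291]
cap 30 circ [ 0.4632 -0.3364] 0.0095 rect [ 463.8 -336.2] [16.9 14.8] 36.7 zmed 0.1106 cen [ 0.4633 -0.3368]
side4
tape 758 circ [ 0.563  -0.3491] 0.0333 rect [ 562.7 -348.2] [64.9 62.7] 23.8 zmed 0.0438 cen [ 0.5623 -0.349 ]
board 4863 circ [ 0.5122 -0.3449] 0.1185 rect [ 512.1 -343.8] [113.4 212.6] 86.0 zmed 0.0179 cen [ 0.4906 -0.3545]
glue 234 circ [ 0.46   -0.3407] 0.0226 rect [ 457.3 -343.2] [36.8 42.8] 38.7 zmed 0.0813 cen [ 0.4523 -0.3475]
cap 123 circ [ 0.4605 -0.3419] 0.0101 rect [ 460.  -341.6] [18.4 17.1] 57.4 zmed 0.1108 cen [ 0.4606 -0.3409]
```

View pics/scene4.png

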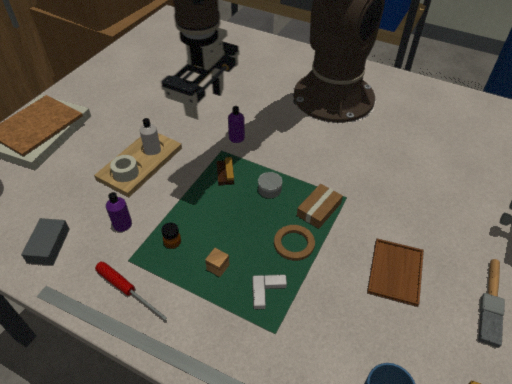

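Call:
step_arm(series=[[[0.0918,0,0.03,0,7],[0.0918,0,0.06,0,14],[0.0918,0,0.09,0,21],[0.0918,0,0.12,0,28],[0.0918,0,0.15,0,35],[0.0918,0,0.18,0,42],[0.0918,-0.004,0.21,0,49],[0.0918,-0.008,0.24,0,56],[0.0918,-0.013,0.27,0,63],[0.0918,-0.013,0.284,0,70],[0.0918,-0.013,0.284,0,77],[0.0918,-0.013,0.284,-0.02,80],[0.0918,-0.013,0.284,-0.05,80],[0.0918,-0.013,0.284,-0.07,80],[0.0918,-0.013,0.284,-0.07,80],[0.0918,-0.013,0.284,-0.07,80]]])

```text
clock: 10.6
position: [0.4395, 0.1321, 0.1569]
ee_rot: [-0.249, -3.127, -0.003]
force: [0.2, 0.8, -0.4]
width: 1.0
```

Run:
```python
from m import *
snap('wrist','wrist5')
s=observe();print(s['position'],R.from_rotvec(s['ee_rot']).as_matrix()[:,1],s['joints'])
meas('wrist5')
```

```text
[0.44026031 0.13256481 0.15787875] [0.15854149 0.98734949 0.00236144] [-0.09795219  0.29780295 -0.37563605  2.04025808  0.1413245   0.82944591
  0.85719595]
wrist5
point 6578 circ [0.4382 0.1342] 0.0583 rect [438.4 133.9] [ 63.6 100.5] 79.8 zmed 0.0299 cen [0.4357 0.1343]
tin 2783 circ [0.4368 0.0018] 0.0305 rect [436.9   1.6] [58.9 59.4] 71.6 zmed 0.0339 cen [0.4362 0.0015]
roll 978 circ [0.5377 0.1263] 0.0411 rect [525.4 128.3] [82.1 27.4] 80.9 zmed 0.0116 cen [0.5259 0.1279]
tray 1381 circ [0.5016 0.3412] 0.0706 rect [502.5 341.6] [101.2 105. ] 10.2 zmed 0.0112 cen [0.4781 0.3441]
```

View pics/wrist5.png

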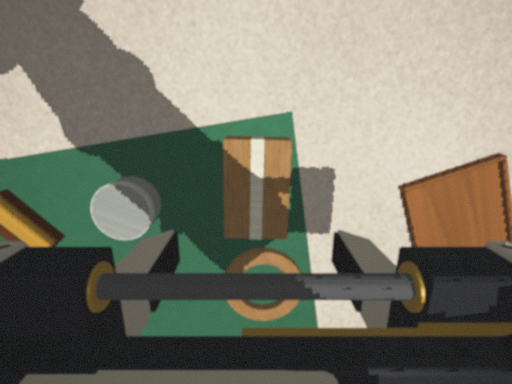

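Call:
step_arm(series=[[[0.0918,-0.001,0.001,-0.03,-1],[0.0918,-0.001,0.001,-0.06,-1],[0.0918,-0.001,0.001,-0.085,-1],[0.0918,-0.001,0.001,-0.105,-1],[0.0918,-0.001,0.001,-0.12,-1],[0.0918,-0.001,0.001,-0.128,-1],[0.0918,-0.001,0.001,-0.129,-1],[0.0918,-0.001,0.001,-0.129,-1],[0.058,-0.001,0.001,-0.129,-1],[0.058,-0.001,0.001,-0.129,-1],[0.058,-0.001,0.001,-0.129,-1],[0.058,-0.001,0.001,-0.129,-1],[0.058,-0.001,0.001,-0.129,-1],[0.058,-0.001,0.001,-0.129,-1]]], squeeze=25)

```text
clock: 11.82
position: [0.4395, 0.1336, 0.0293]
ee_rot: [-0.277, -3.127, -0.004]
force: [-0.3, -0.7, 6.4]
width: 0.697
```

Call:
step_arm(series=[[[0.058,0,0,0.03,0],[0.058,0,0,0.06,0],[0.058,0,0.01,0.08,0],[0.058,0.01,0.04,0.09,5],[0.058,0.025,0.075,0.09,10],[0.058,0.04,0.11,0.09,15],[0.058,0.055,0.145,0.09,20.5],[0.058,0.07,0.175,0.08,20.5],[0.058,0.08,0.2,0.06,20.5],[0.058,0.085,0.211,0.045,20.5],[0.058,0.085,0.211,0.03,20.5],[0.058,0.085,0.211,0.03,20.5],[0.058,0.085,0.211,0.03,20.5],[0.058,0.085,0.211,0.03,20.5]]])

```text
clock: 12.98
position: [0.5246, 0.344, 0.0598]
ee_rot: [0.283, -3.126, -0.003]
force: [0.4, -0.2, -2.8]
width: 0.693
```

Run:
```python
from m import *
snap('side','side6');snap('scene','scene6')
s=observe();print(s['position'],R.from_rotvec(s['ee_rot']).as_matrix()[:,1])
a=cv2.imread('pics/scene6.png')[210:330,340:460];b=cv2.imread('pics/side6.png')[90:190,120:260]
o=np.zeros((360,800,3),np.uint8);o[:,:360]=cv2.resize(a,(360,360));o[:300,380:800]=cv2.resize(b,(420,300));cv2.imwrite('pics/v6.png',o)
```

```text
[0.52504873 0.34429203 0.06049932] [-0.17938772  0.98377434  0.00284348]
```

View pics/v6.png

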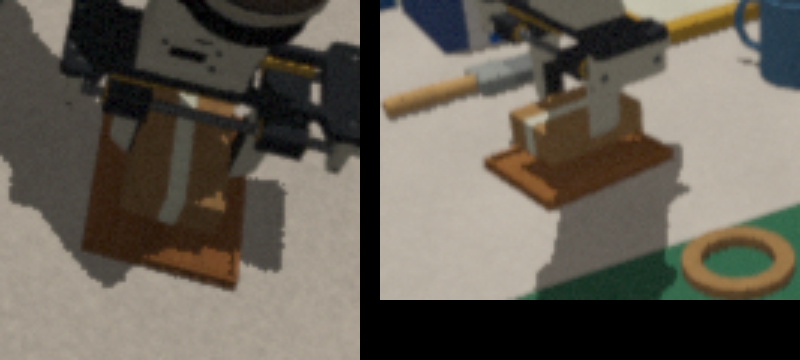

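Call:
step_arm(series=[[[0.058,0,0,-0.012,0],[0.058,0,0,-0.02,0],[0.058,0,0,-0.0255,0],[0.058,0,0,-0.0265,0],[0.058,0,0,-0.0265,0],[0.058,0,0,-0.0265,0],[0.0918,0,0,-0.0265,0],[0.0918,0,0,-0.0265,0],[0.0918,0,0,-0.0265,0],[0.0918,0,0,-0.01,0],[0.0918,0,0,0.02,0],[0.0918,0,0,0.06,0],[0.0918,0,0,0.1,0],[0.0918,-0.005,-0.02,0.11,0],[0.0918,-0.015,-0.06,0.11,0],[0.0918,-0.03,-0.1,0.11,0],[0.0918,-0.04,-0.14,0.11,0],[0.0918,-0.05,-0.18,0.11,0],[0.0918,-0.06,-0.22,0.11,0],[0.0918,-0.07,-0.26,0.11,0]]])

```text
clock: 14.75
position: [0.4544, 0.0827, 0.1707]
ee_rot: [0.283, -3.128, -0.004]
force: [0.8, -0.5, 0.1]
width: 1.0
```

Run:
```python
from m import *
for n in ['side','scene','wrist']: snap(n,n+'7')
s=observe();print(s['position'],R.from_rotvec(s['ee_rot']).as_matrix()[:,1])
for t in ['side7','scene7','wrist7']: meas(t,dict(tin=obj['tin'],point=((.524,.344),.08,.035),tray=obj['tray'],carton=obj['carton']))
```

```text
[0.45460494 0.08077283 0.17060169] [-0.17346142  0.98483982  0.00128731]
side7
tin 455 circ [ 0.4352 -0.0047] 0.0314 rect [435.   -3.6] [60.4 57.3] 57.7 zmed 0.0334 cen [ 0.4352 -0.0041]
point 378 circ [0.5216 0.3352] 0.0587 rect [521.4 336.3] [101.9  68. ] 10.1 zmed 0.034 cen [0.5179 0.3341]
tray 273 circ [0.5163 0.335 ] 0.0816 rect [520.7 339.7] [141.4 107.5] 10.7 zmed 0.0109 cen [0.5068 0.3169]
carton 155 circ [ 0.6878 -0.0019] 0.0246 rect [688.6  -2.3] [39.3 38.9] 85.6 zmed 0.0393 cen [ 0.6894 -0.0013]
scene7
tin 344 circ [0.4392 0.001 ] 0.0309 rect [4.396e+02 2.000e-01] [60.2 56.4] 27.6 zmed 0.0335 cen [4.389e-01 2.000e-04]
point 1249 circ [0.5255 0.3426] 0.0583 rect [525.8 342.6] [103.8  64.1] 10.3 zmed 0.0344 cen [0.5268 0.3432]
tray 435 circ [0.5251 0.3454] 0.0861 rect [525.6 346.1] [141.9 103.9] 10.5 zmed 0.0109 cen [0.5398 0.3513]
carton 268 circ [0.6944 0.0036] 0.0258 rect [693.5   3.4] [37.3 38.3] 86.9 zmed 0.0395 cen [0.6933 0.0034]
wrist7
tin 2899 circ [0.4369 0.001 ] 0.0298 rect [436.8   0.7] [58.5 58.9] 71.6 zmed 0.0339 cen [0.4363 0.0007]
tray 504 circ [0.4684 0.3251] 0.0449 rect [468.3 325.4] [28.3 87.3] 11.7 zmed 0.0112 cen [0.4628 0.3172]
```

View pics/side7.png

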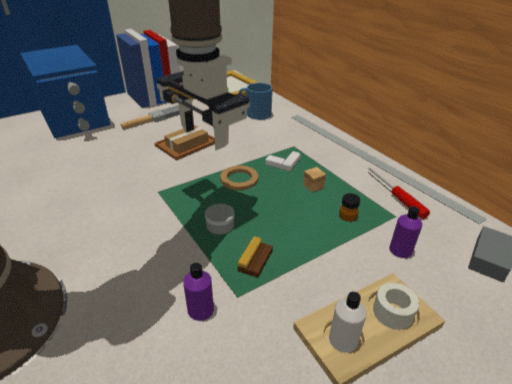

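Call:
step_arm(series=[[[0.0918,-0.008,-0.035,-0.02,0],[0.0918,-0.0175,-0.07,-0.04,0],[0.0918,-0.0175,-0.08,-0.06,0],[0.0918,-0.0175,-0.08,-0.085,0],[0.0918,-0.0175,-0.08,-0.11,0],[0.0918,-0.0175,-0.08,-0.13,0],[0.0918,-0.0175,-0.08,-0.142,0],[0.0918,-0.0175,-0.08,-0.1465,0],[0.0918,-0.0175,-0.08,-0.1465,0],[0.052,-0.0175,-0.08,-0.1465,0],[0.052,-0.0175,-0.08,-0.1465,0],[0.052,-0.0175,-0.08,-0.1465,0],[0.052,-0.0175,-0.08,-0.1465,0],[0.052,-0.0175,-0.08,-0.1465,0],[0.052,-0.0175,-0.08,-0.1465,0]]], squeeze=20)

```text
clock: 16.15
position: [0.4374, 0.0007, 0.0245]
ee_rot: [0.273, -3.129, -0.002]
force: [-0.4, 0.4, 4.3]
width: 0.628
```

Call:
step_arm(series=[[[0.052,0,0,0.03,0],[0.052,0,0,0.065,0],[0.052,0,0.02,0.1,0],[0.052,0.01,0.06,0.11,0],[0.052,0.02,0.1,0.11,0],[0.052,0.03,0.14,0.11,0],[0.052,0.04,0.18,0.11,0],[0.052,0.055,0.22,0.11,0],[0.052,0.065,0.26,0.11,0],[0.052,0.075,0.295,0.1,0],[0.052,0.083,0.325,0.085,0],[0.052,0.0875,0.341,0.07,0],[0.052,0.0875,0.341,0.06,0],[0.052,0.0875,0.341,0.05,0],[0.052,0.0875,0.341,0.045,0],[0.052,0.0875,0.341,0.045,0],[0.052,0.0875,0.341,0.045,0]]])

```text
clock: 17.57
position: [0.5251, 0.3402, 0.0696]
ee_rot: [0.271, -3.129, -0.0]
force: [0.0, 0.3, -1.5]
width: 0.625
```

Run:
```python
from m import *
snap('side','side8');snap('scene','scene8')
s=observe();print(s['position'],R.from_rotvec(s['ee_rot']).as_matrix()[:,1])
a=cv2.imread('pics/scene8.png')[210:330,340:460];b=cv2.imread('pics/side8.png')[90:190,120:260]
o=np.zeros((360,800,3),np.uint8);o[:,:360]=cv2.resize(a,(360,360));o[:300,380:800]=cv2.resize(b,(420,300));cv2.imwrite('pics/v8.png',o)
```

```text
[0.52548265 0.34103744 0.0703978 ] [-0.17208737  0.98508086  0.00127983]
```

View pics/v8.png

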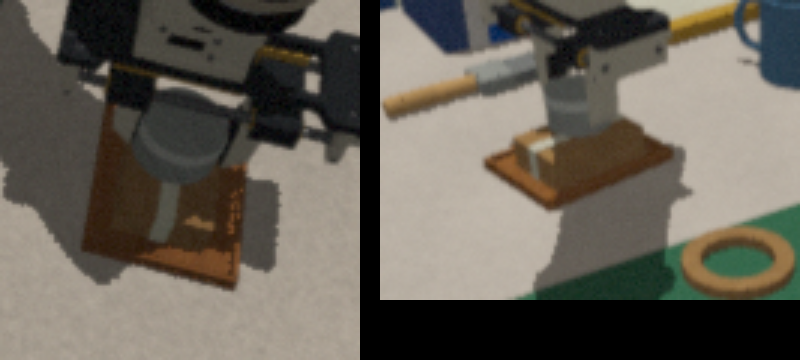

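Call:
step_arm(series=[[[0.052,0,0.001,-0.004,0],[0.052,0,0.001,-0.008,0],[0.052,0,0.001,-0.0105,0],[0.052,0,0.001,-0.011,0],[0.052,0,0.001,-0.011,0],[0.052,0,0.001,-0.011,0],[0.0918,0,0.001,-0.011,0],[0.0918,0,0.001,-0.011,0],[0.0918,0,0.001,-0.011,0],[0.0918,0,0.001,-0.011,0],[0.0918,0,0.001,0.01,0],[0.0918,0,0,0.04,0],[0.0918,0,0,0.08,0],[0.0918,0.01,-0.02,0.1,-3],[0.0918,0.03,-0.055,0.1,-7],[0.0918,0.05,-0.09,0.1,-13.5],[0.0918,0.07,-0.125,0.1,-13.5],[0.0918,0.09,-0.16,0.1,-13.5],[0.0918,0.11,-0.195,0.1,-13.5],[0.0918,0.13,-0.23,0.1,-13.5]]])

```text
clock: 19.33
position: [0.6562, 0.1093, 0.1705]
ee_rot: [0.098, 3.139, 0.002]
force: [0.4, 0.3, 0.3]
width: 0.995
```

Run:
```python
from m import *
for n in ['side','scene','wrist']: snap(n,n+'9')
s=observe();print(s['position'],R.from_rotvec(s['ee_rot']).as_matrix()[:,1])
for t in ['side9','scene9','wrist9']: meas(t,dict(tin=((.525,.342),.05,.069),point=((.524,.344),.08,.035),tray=obj['tray'],carton=obj['carton']))
```

```text
[0.65714251 0.10578329 0.16982748] [ 6.98585654e-02  9.97556421e-01 -9.83794431e-04]
side9
tin 194 circ [0.5229 0.3349] 0.0316 rect [523.5 335.3] [58.7 56.9] 58.1 zmed 0.0678 cen [0.524  0.3369]
point 261 circ [0.5206 0.3345] 0.0582 rect [522.1 335.1] [103.4  67. ] 7.1 zmed 0.0342 cen [0.5134 0.328 ]
tray 160 circ [0.5215 0.3388] 0.0844 rect [520.7 339.7] [141.4 107.5] 10.7 zmed 0.0102 cen [0.5066 0.3166]
carton 157 circ [ 0.6874 -0.004 ] 0.0262 rect [688.3  -2.4] [39.3 39.4] 86.1 zmed 0.0395 cen [ 0.6893 -0.0017]
scene9
tin 567 circ [0.5274 0.3416] 0.0308 rect [526.8 341.1] [57.8 59.5] 72.3 zmed 0.0684 cen [0.5268 0.3414]
point 507 circ [0.5265 0.3414] 0.0583 rect [526.2 342.8] [102.2  64. ] 10.3 zmed 0.0343 cen [0.5508 0.345 ]
tray 437 circ [0.5251 0.3454] 0.0861 rect [525.6 346.1] [141.9 103.9] 10.4 zmed 0.011 cen [0.5411 0.3523]
carton 263 circ [0.6933 0.003 ] 0.0246 rect [693.5   3.4] [37.2 38.3] 86.9 zmed 0.0398 cen [0.6932 0.0031]
wrist9
point 1276 circ [0.5436 0.3198] 0.0358 rect [543.6 319.7] [69.5 16.9] 10.5 zmed 0.0347 cen [0.5479 0.3197]
tray 1086 circ [0.5477 0.3215] 0.0561 rect [547.8 321.5] [100.7  51.5] 10.5 zmed 0.0113 cen [0.5597 0.3086]
carton 842 circ [0.6914 0.0042] 0.0247 rect [691.    4.2] [36.9 36.7] 86.7 zmed 0.0398 cen [0.686  0.0043]
```

View pics/scene9.png

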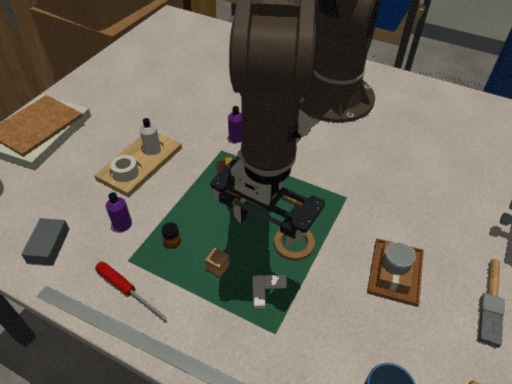

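Call:
step_arm(series=[[[0.065,0.012,-0.035,0,0],[0.065,0.024,-0.07,0,0],[0.065,0.035,-0.102,-0.01,0],[0.065,0.035,-0.102,-0.04,0],[0.065,0.035,-0.102,-0.07,0],[0.065,0.035,-0.102,-0.1,0],[0.065,0.035,-0.102,-0.125,0],[0.065,0.035,-0.102,-0.138,0],[0.065,0.035,-0.102,-0.142,0],[0.065,0.035,-0.102,-0.142,0],[0.03,0.035,-0.102,-0.142,0],[0.03,0.035,-0.102,-0.142,0],[0.03,0.035,-0.102,-0.142,0],[0.03,0.035,-0.102,-0.142,0],[0.03,0.035,-0.102,-0.142,0],[0.03,0.035,-0.102,-0.142,0]]], squeeze=12)

```text
clock: 20.82
position: [0.6926, 0.0037, 0.0287]
ee_rot: [0.11, 3.138, -0.002]
force: [-0.6, -1.1, 4.5]
width: 0.39
```

Call:
step_arm(series=[[[0.03,0,0,0.035,0],[0.03,0,0,0.07,0],[0.03,0,0,0.11,0],[0.03,-0.01,0.02,0.13,4],[0.03,-0.025,0.055,0.14,8],[0.03,-0.04,0.09,0.14,13.5],[0.03,-0.055,0.125,0.14,13.5],[0.03,-0.075,0.16,0.14,13.5],[0.03,-0.095,0.195,0.14,13.5],[0.03,-0.115,0.23,0.14,13.5],[0.03,-0.13,0.265,0.14,13.5],[0.03,-0.145,0.295,0.13,13.5],[0.03,-0.157,0.32,0.12,13.5],[0.03,-0.1665,0.3375,0.105,13.5],[0.03,-0.1665,0.3375,0.09,13.5],[0.03,-0.1665,0.3375,0.08,13.5],[0.03,-0.1665,0.3375,0.08,13.5],[0.03,-0.1665,0.3375,0.08,13.5]]])

```text
clock: 22.32
position: [0.5266, 0.3399, 0.1083]
ee_rot: [-0.257, 3.13, -0.003]
force: [-0.2, 0.3, 0.5]
width: 0.393
```

Run:
```python
from m import *
snap('side','side10');snap('scene','scene10')
s=observe();print(s['position'],R.from_rotvec(s['ee_rot']).as_matrix()[:,1])
a=cv2.imread('pics/scene10.png')[210:330,340:460];b=cv2.imread('pics/side10.png')[90:190,120:260]
o=np.zeros((360,800,3),np.uint8);o[:,:360]=cv2.resize(a,(360,360));o[:300,380:800]=cv2.resize(b,(420,300));cv2.imwrite('pics/v10.png',o)
```

```text
[0.52716797 0.34047162 0.10944774] [-1.62999960e-01  9.86625668e-01 -8.97042913e-04]
```

View pics/v10.png

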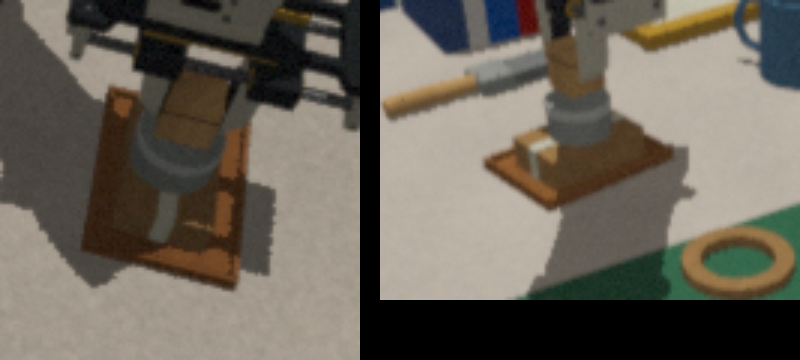

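Call:
step_arm(series=[[[0.03,-0.001,0,-0.004,0],[0.03,-0.001,0,-0.008,0],[0.03,-0.001,0,-0.011,0],[0.03,-0.001,0,-0.0123,0],[0.03,-0.001,0,-0.0123,0],[0.03,-0.001,0,-0.0123,0],[0.03,-0.001,0,-0.0123,0],[0.065,-0.001,0,-0.0123,0],[0.075,-0.001,0,-0.0123,0],[0.075,-0.001,0,-0.0123,0],[0.075,-0.001,0,-0.0123,0],[0.075,-0.001,0,0.005,0],[0.075,-0.001,0,0.035,0],[0.075,0,0,0.075,0],[0.075,0,0,0.1,0],[0.075,0,-0.035,0.11,0],[0.075,0,-0.07,0.11,0],[0.075,0,-0.11,0.11,0],[0.075,0,-0.15,0.11,0],[0.075,0,-0.17,0.11,0]]])

```text
clock: 24.08
position: [0.5273, 0.1649, 0.2192]
ee_rot: [-0.25, 3.129, -0.006]
force: [1.2, -0.0, 0.2]
width: 0.82
```

Run:
```python
from m import *
for n in ['side','scene']: snap(n,n+'11')
s=observe();print(s['position'],s['force'])
for t in ['side11','scene11']: meas(t,dict(carton=((.526,.341),.04,.109),tin=((.525,.342),.05,.069),point=((.524,.344),.08,.035),tray=obj['tray'],tape=((.564,-.346),.05,.044),cap=((.462,-.338),.03,.111),board=obj['board'],jar=obj['jar'],roll=obj['roll']))
```

```text
[0.52774625 0.16523349 0.21927986] [-0.24671347 -0.32724679 -0.40412227]
side11
carton 101 circ [0.5235 0.3342] 0.0248 rect [523.1 332.8] [38.5 40.6] 9.8 zmed 0.1076 cen [0.5244 0.3357]
tin 102 circ [0.5226 0.333 ] 0.0303 rect [520.2 327.9] [44.6 55.5] 64.9 zmed 0.0681 cen [0.5184 0.3254]
point 263 circ [0.5212 0.3321] 0.057 rect [522.2 335.3] [101.3  69.5] 9.4 zmed 0.0341 cen [0.5129 0.3275]
tray 194 circ [0.5315 0.3292] 0.0713 rect [532.2 332. ] [122.2  90.2] 10.1 zmed 0.0108 cen [0.5268 0.3093]
tape 759 circ [ 0.5624 -0.3478] 0.0333 rect [ 562.5 -348.3] [65.4 62.2] 42.0 zmed 0.0437 cen [ 0.5624 -0.3488]
cap 122 circ [ 0.4602 -0.341 ] 0.0099 rect [ 460.7 -340.8] [18.7 17.1] 11.1 zmed 0.1107 cen [ 0.4607 -0.3407]
board 4858 circ [ 0.5122 -0.3449] 0.1185 rect [ 512.  -344.1] [113.8 212.7] 86.2 zmed 0.0179 cen [ 0.4905 -0.3544]
jar 159 circ [ 0.6786 -0.1262] 0.0202 rect [ 679.6 -126.7] [34. 36.] 57.7 zmed 0.0495 cen [ 0.68   -0.1259]
roll 408 circ [0.5551 0.117 ] 0.0471 rect [554.9 117.6] [89.8 89.2] 57.7 zmed 0.0112 cen [0.5558 0.1169]
scene11
carton 291 circ [0.529  0.3398] 0.0255 r
[... 232 characters left out ...]
  64.2] 10.3 zmed 0.0343 cen [0.5502 0.3449]
tray 429 circ [0.5251 0.3454] 0.0861 rect [525.5 346.1] [141.8 103.9] 10.4 zmed 0.011 cen [0.5416 0.3513]
tape 272 circ [ 0.5675 -0.3436] 0.0335 rect [ 567.7 -343.7] [63.4 63.1] 28.1 zmed 0.0435 cen [ 0.5674 -0.3446]
cap 31 circ [ 0.4656 -0.3365] 0.0105 rect [ 463.7 -336.6] [18.7 15.7] 66.8 zmed 0.1105 cen [ 0.4635 -0.3368]
board 1458 circ [ 0.5161 -0.3394] 0.1178 rect [ 515.7 -340. ] [117.6 213. ] 85.2 zmed 0.0178 cen [ 0.5219 -0.3317]
jar 178 circ [ 0.6835 -0.1212] 0.0191 rect [ 684.1 -121.8] [36.2 35.2] 71.2 zmed 0.0498 cen [ 0.6839 -0.1218]
roll 644 circ [0.5601 0.1228] 0.0469 rect [559.9 122.6] [90.1 90.1] 27.9 zmed 0.0115 cen [0.5604 0.1229]
```

View pics/scene11.png

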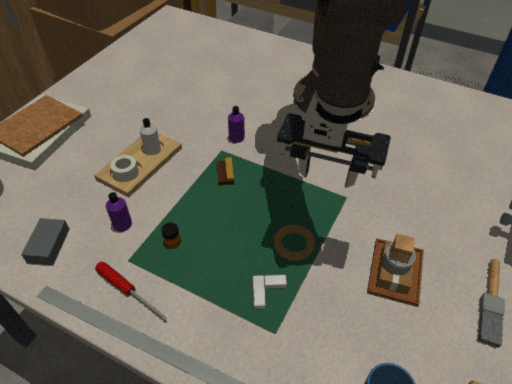

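View pics/side11.png

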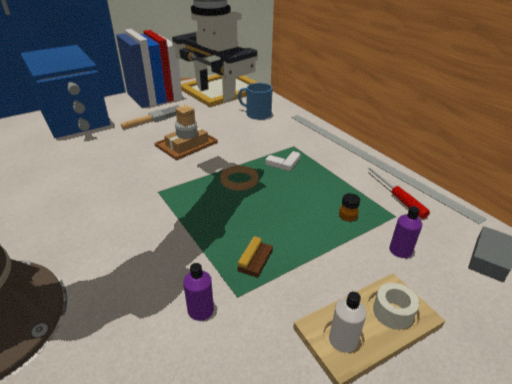

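All placements check out and the arm is clear, so I'm handing in.

Run:
```python
from h import *
print(arm.sign_off())
```

```text
the job is handed in; nothing more can be done
None
```

I made up both kits and handed the job in about 24 s into the 120 s limit. No verdict was reported, so what follows rests on my last camera checks.

- **Board:** The tape roll is in the large well and the glue bottle in the small well, each within about 3 mm of centre. Their top heights, 0.044 m and 0.111 m, match standing on the well floors.
- **Tray:** The cardboard box sits aligned on the tray floor, about 3–4 mm off centre. The tin is within about 2 mm of the box's centre, and the wooden box is within about 3 mm of the tin's.
- **Stack heights:** The box, tin and wooden box tops read 0.034, 0.068 and 0.108 m, each about 1 mm under the expected 0.035, 0.069 and 0.109 m. That is within tolerance.
- **Left in place:** The short jar and the flat roll measured where they started.
- **Disagreement:** The side camera consistently placed things 4–6 mm nearer to itself than the scene and wrist cameras did. I used the scene and wrist values for the free objects and averaged the scene and side views for the board and tray; each position relative to its holder agreed in both views to a few millimetres. No check failed.

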